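# Queue the sample holders in the microscope's V-nest

## Robot

A 6-joint arm with a two-finger parallel gripper is mounted at the origin on the work surface. World frame = base frame: x ahead of the robot, y to its left, z up, the work surface at z = 0. Lengths are in m, angles in degrees, forces in N, time in s.
With the tool pointing down it reaches from about 0.4 to 0.825 m from the base axis. Payload 7 kg.
Tool frame: the origin (TCP) lies between the finger pads; the fingertips stand 11 mm ahead of it and the grasp point (between the pads) lies 8 mm behind it; z points along the fingers, y is the direction in which the jaws open and shut (so a half turn about z gives the same grasp; the last joint's range is limited). The gripper opens to 88 mm and grips with 3 to 60 N. Pads are 19 mm wide; open, the fingers measure 130 mm over their backs; the gripper's body (78 mm by 193 mm) begins 47 mm behind the grasp point.
Start: joints at [-50.701, 20.546, 0.682, 0, -70.136, -16.507], TCP at [0.261, -0.622, 0.238] pointing down, gripper open.
Joint ranges: [-176.03, 176.03], [-82.01, 121.73], [-58.28, 71.71], [-173.87, 95.51], [-174.79, -0.11], [-173.66, 173.66]. Speed limits (degrees/s): [136.94, 136.94, 172.46, 180, 180, 180].

## Interface

Orientations are given as [roll, pitch, yaw] about the fixed x, y, z axes, in that order (R = Rz(yaw) Ry(pitch) Rx(roll)).
In Python, from plant import r gives the robot as it stands.
- The arm moves only by the shell command python3 -m inch 'ROWS' [OPENING] [FORCE]. ROWS is JSON, a list of rows, each an object of numbers: "x", "y", "z": the shift along the tool's x, y, z as a fraction of full scale; "yaw": the turn about the tool's z as a fraction of full scale. In form: [{"x": .., "y": .., "z": .., "yaw": ..}, ...]. A call has 1 to 5 rows; each row shifts and turns the pose as measured when the row begins, along the tool's axes as they then stand; what a row does not reach is not made up. Full scale, the value 1, is 0.025 m for a shift and 4 degrees for a turn. A row lasts 1/12 s, in which the tool goes at most 41.7 mm and 7.16 degrees, less where a joint would pass 70% of its speed; a pose out of reach is approached as far as the arm can. A call with a number of a shift or a turn outside -1 to 1 is refused whole. A call with a gripper value outside its range is refused whole. OPENING is the opening, from -1 (shut) to 1 (fully open), set as the call begins (- or left out, the last holds). The fingers move at their own pace and stop on an object; FORCE is the grip in N (left out, the last holds). Time passes only in rows, so rows that do not move let the fingers close. It gives the time, the measured TCP pose, the force and the opening at its end, in the units of the state.
- r.get_state(): the state, without advancing time (a new reading comes with each control period).
- r.capture(name): name is "side" or "top" or "wrist"; returns (picture, depth): 384x512x3 uint8, red, green, blue; 384x512 float32, m along the optical axis (not along the pixel's ray), 0 where there is no reading.
- r.camera_info(name): a dict with "mtx" (3x3 intrinsics, pixels), "k1" (the pictures are not rectified: a ray, as slopes to the right and down, at radius r is drawn at 1 + k1 r^2 times it, then the intrinsics apply), "pose" (4x4, takes a point from camera to world coordinates). Camera axes: x right, y down, z forward; pixel columns grow to the right and rows downward; lengths in m; the calibration is good to about 2 mm. A picture is of the moment at which its call begins: read the wrist's pose just before it. camera_info takes no time and is no camera call; for the wrist camera it gives the pose at the moment of the call.
- r.close_job(): hands the job in, once; it reports no verdict.
The state is a dict: "time_s": time; "joints": joint angles; "qd": joint speeds; "joint_torque": joint torques, N m; "tcp_pos": TCP position; "eef_rot": TCP orientation; "contact_force": force on the tool from outside, world axes, zero at the start; "moment": the same for the moment, N m; "gripper_width": finger opening in m.
Only numpy, scipy, OpenCV 4.12 (cv2) and the standard library are available. Lean on these libraries where they do the work, as an engineer would, in place of code of your own. Each camera call takes 0.05 s, during which the arm holds its last target. There are 200 camera calls.

## Task

Slide the silver reference holder and then the two blue sample holders over the bench into the flared guide rails, and push the row fully home: the silver one seated against both faces of the V stop, the blue ones (in either order) close behind it, each touching the next in a straight line along the middle of the guides. Keep every holder flat on the bench, neither lifted nor tipped, leave the amber jar, the red-topped case and the green-lidded tin where they are, and let go of everything at the end.

Things in the scene. Friction and masses are not known exactly. Their poses are not given: they have to be found in the camera images.
- nest: Fixed guide fixture on the bench. Origin on the bench where the silver holder's centre is once seated; +x along the lane's middle, the way holders go in (roughly world +y). V stop: two faces at 45 deg to x, 30 mm high, block ends at x=+90 mm. Lane from x=-165 mm to the V, 84 mm wide between rails 12 mm thick, 12 mm high. Row home: centres at x=0, -80, -160 mm, y=0.
- nest_mouth (a point): Middle of the guides' open mouth, on the bench, at x=-250 mm in the nest's frame. Here the rails' inner faces are at y=+-85 mm; from here they close in straight to y=+-42 mm at x=-165 mm. Aluminium rails, 12 mm thick, 12 mm high: fingers held higher pass over them. The thin black sheet under the fixture is flush with the bench.
- nest_bridge (a point): Middle of the low aluminium bridge over the lane, on the bench at x=-65 mm in the nest's frame. Three cross bars (x=-110, -65, -20 mm, 10 mm wide, spanning y=+-67 mm), underside 54 mm, top 62 mm above the bench. Holders pass below, fingers do not: the row is pushed from behind.
- reference: Round sample holder, 80 mm across, 45 mm high (upright sides, 80 mm across at z 0-12 and 34-41 mm, 76 mm between), 0.2 to 0.42 kg, loose on the bench, slides. Origin at the centre of its underside, z up; yaw has no meaning. Bare aluminium with a small brass spot on top. Goes first, into the V.
- blue_1: Round sample holder, 80 mm across, 45 mm high (upright sides, 80 mm across at z 0-12 and 34-41 mm, 76 mm between), 0.2 to 0.42 kg, loose on the bench, slides. Origin at the centre of its underside, z up; yaw has no meaning. Blue plastic with a black top.
- blue_2: Round sample holder, 80 mm across, 45 mm high (upright sides, 80 mm across at z 0-12 and 34-41 mm, 76 mm between), 0.2 to 0.42 kg, loose on the bench, slides. Origin at the centre of its underside, z up; yaw has no meaning. Blue plastic with a black top, same as blue_1.
- jar: Bystander: upright amber glass jar with black cap, 56 mm diameter, 65 mm high, loose, standing near the guides or the holders. Origin at the centre of its underside.
- case: Bystander: grey box with red top, 60 x 60 mm, 60 mm high with its knob, loose, standing near the guides or the holders. Origin at the centre of its underside; x and y along its sides.
- tin: Bystander: round steel tin with green lid, 63 mm diameter, 44 mm high, loose, standing near the guides or the holders. Origin at the centre of its underside.

How it is judged (in metres and radians):
On the way:
1. the silver holder is in the throat of the guides, ahead of both blue ones (x of reference in the frame of nest above -0.19 m and y of reference in the frame of nest between -0.03 and 0.03 m and x of each of blue_1, blue_2 in the frame of nest below -0.23 m), for 0.1 s.
At the end, for the whole second after the job is handed in: Silver holder within 5 mm of seated in the V, blue ones 80 mm (within 6) and 160 mm (within 7) behind it along the lane, all within 6 mm of its middle line, upright on the bench, still, untouched; jar, case and tin within 15 mm of where they stood (x of reference in the frame of nest between -0.005 and 0.006 m and y of reference in the frame of nest between -0.006 and 0.006 m and ((x of blue_1 in the frame of nest between -0.086 and -0.074 m and y of blue_1 in the frame of nest between -0.006 and 0.006 m and x of blue_2 in the frame of nest between -0.167 and -0.154 m and y of blue_2 in the frame of nest between -0.006 and 0.006 m) or (x of blue_2 in the frame of nest between -0.086 and -0.074 m and y of blue_2 in the frame of nest between -0.006 and 0.006 m and x of blue_1 in the frame of nest between -0.167 and -0.154 m and y of blue_1 in the frame of nest between -0.006 and 0.006 m)) and linear speed of each of reference, blue_1, blue_2 below 0.02 m/s and angle between each of reference, blue_1, blue_2's own z axis and vertical below 0.06 rad and height (world z) of each of reference, blue_1, blue_2 below 0.005 m and contact force between each of reference, blue_1, blue_2 and the arm below 0.2 N and contact force between each of reference, blue_1, blue_2 and the fingers below 0.2 N and distance of each of jar, case, tin from where it was at the start of the episode below 0.015 m).
It fails at once if a holder is lifted off the bench (height (world z) of any of reference, blue_1, blue_2 above 0.015 m).
It fails at once if a holder is tipped (angle between any of reference, blue_1, blue_2's own z axis and vertical above 0.3 rad).
It fails at once if the jar, case or tin is moved or knocked over (distance of any of jar, case, tin from where it was at the start of the episode above 0.015 m or angle between any of jar, case, tin's own z axis and vertical above 0.3 rad).
It also fails if it takes over 72 s, if anything falls off the work surface, if the arm or the gripper's body presses on something with over 40 N, if the wrist force passes 120 N, or if a joint passes its speed limit or range.

## Working session

There is one attempt and no reset: what is moved stays moved. The work goes in short steps, Python scripts to look and compute and a shell command to move; the robot and the scene stay as the last step left them, time stands still between calls to the robot, and variables do not carry over. Pictures are saved under pics/ and viewed, about 8 in all and at most 12, crops included, and the job is handed in when it is done.

```bash
mkdir -p pics; ls; cat > h.py <<'E'
import numpy as np, cv2
from plant import r
def ray(name,uv,z,info=None):
    i=info or r.camera_info(name); K=np.array(i["mtx"]); T=np.array(i["pose"]); k1=i["k1"]
    uv=np.atleast_2d(uv).astype(float)
    d=np.c_[(uv[:,0]-K[0,2])/K[0,0],(uv[:,1]-K[1,2])/K[1,1]]
    u=d.copy()
    for _ in range(20): u=d/(1+k1*(u**2).sum(1,keepdims=True))
    D=np.c_[u,np.ones(len(u))]@T[:3,:3].T; o=T[:3,3]
    return o+D*((z-o[2])/D[:,2])[:,None]
def cloud(name,depth,info):
    v,u=np.mgrid[0:384,0:512]; K=np.array(info["mtx"]); T=np.array(info["pose"]); k1=info["k1"]
    d=np.stack([(u-K[0,2])/K[0,0],(v-K[1,2])/K[1,1]],-1); w=d.copy()
    for _ in range(20): w=d/(1+k1*(w**2).sum(-1,keepdims=True))
    P=np.concatenate([w,np.ones((384,512,1))],-1)*depth[...,None]
    return P@T[:3,:3].T+T[:3,3]
E
python3 - <<'E'
from h import *
s=r.get_state(); print(s)
for n in("top","side"):
    i=r.camera_info(n); p,d=r.capture(n); cv2.imwrite(f"pics/{n}0.png",p[...,::-1]); np.savez(f"{n}0.npz",p=p,d=d); print(n,i)
E
```

```text
pics
{'time_s': 0.0, 'joints': array([-5.07017466e+01,  2.05908468e+01,  6.33974957e-01, -2.19760058e-02,
       -7.01348024e+01, -1.65043029e+01]), 'qd': array([-0.06535739,  0.00375083, -0.13748883,  0.01698456,  0.10354175,
        0.05081746]), 'joint_torque': array([ 1.50246509e-03, -5.82718742e+01,  2.93056619e+01,  6.99717075e+00,
        6.89963999e-03, -1.65563106e-04]), 'tcp_pos': array([ 0.26128505, -0.62186938,  0.236625  ]), 'eef_rot': array([ 1.79906233e+02, -6.23860310e-03, -1.57213528e+02]), 'contact_force': array([-0.00536976,  0.52570549, -0.70569039]), 'moment': array([ 0.02179008, -0.01820367, -0.03630569]), 'gripper_width': 0.08737866916140893}
top {'mtx': array([[383.57989644,   0.        , 257.09923497],
       [  0.        , 383.57989644, 193.56810899],
       [  0.        ,   0.        ,   1.        ]]), 'k1': -0.039960120629951246, 'pose': array([[-0.0025519 , -0.99825772,  0.05894922,  0.5140439 ],
       [-0.99952862,  0.0043498 ,  0.03039099, -0.05677897],
       [-0.03059446, -0.05884388, -0.99779826,  0.99275117],
       [ 0.        ,  0.        ,  0.        ,  1.        ]])}
side {'mtx': array([[490.04242461,   0.        , 259.44588202],
       [  0.        , 490.04242461, 190.6445034 ],
       [  0.        ,   0.        ,   1.        ]]), 'k1': 0.06850234550682156, 'pose': array([[-0.90174642, -0.32416938,  0.28595035,  0.24417553],
       [-0.43208089,  0.65663219, -0.61817495,  0.67770737],
       [ 0.01262919, -0.68099073, -0.73218312,  0.85773537],
       [ 0.        ,  0.        ,  0.        ,  1.        ]])}
```

View pics/top0.png

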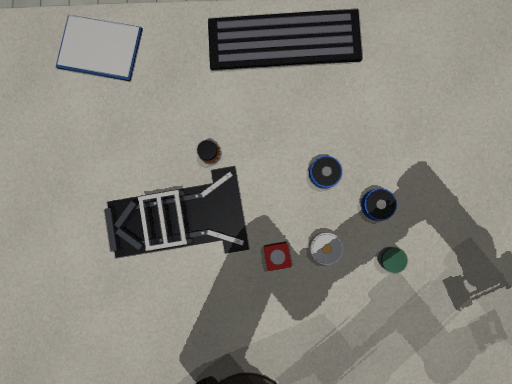

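View pics/side0.png

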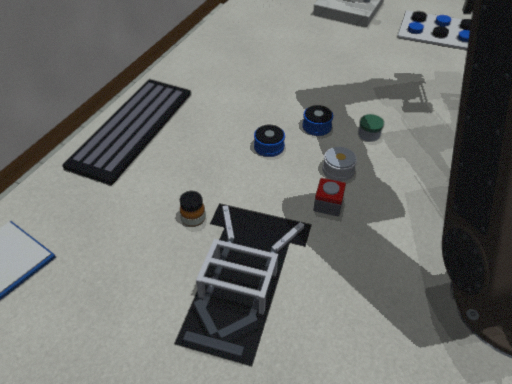

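Top view: silver holder (326,249), blues (326,172) and (380,204), jar (208,151), case (278,256), tin (394,260). The mouth is near (238,210) with the bridge at (162,220), and the V stop is on the left.

```bash
python3 - <<'E'
from h import *
f=np.load("top0.npz"); i=r.camera_info("top"); C=cloud("top",f["d"],i); z=C[...,2]
print("bench z med",np.median(z[100:140,250:400]))
for n,(u,v),h,R in [("ref",(326,249),.045,24),("bA",(326,172),.045,24),("bB",(380,204),.045,24),("jar",(208,151),.065,20),("case",(278,256),.05,22),("tin",(394,260),.044,22)]:
    m=np.zeros(z.shape,np.uint8); cv2.circle(m,(u,v),R,1,-1)
    k=(m>0)&(f["d"]>0)&(z>h*.8)&(z<h+.02)
    pts=np.argwhere(k)[:,::-1]
    (c,rad)=cv2.minEnclosingCircle(pts.astype(np.float32))
    print(n,k.sum(),"z",np.median(z[k]).round(4),"meanXY",C[k].mean(0).round(4),"circ",ray("top",c,h,i)[0].round(4),rad)
    if n=="case": print(cv2.minAreaRect(C[k][:,:2].astype(np.float32)))
# bridge
m=np.zeros(z.shape,bool); m[185:255,130:195]=True
k=m&(z>.052)&(z<.075); print("bridge",k.sum(),np.median(z[k]),cv2.minAreaRect(C[k][:,:2].astype(np.float32)))
img=cv2.resize(f["p"][150:270,95:265,::-1],None,fx=4.6,fy=4.6,interpolation=cv2.INTER_CUBIC); cv2.imwrite("pics/nest.png",img)
E
```

```text
bench z med 0.0011791907002934865
ref 817 z 0.0455 meanXY [ 0.4347 -0.197   0.0452] circ [ 0.4348 -0.1966  0.045 ] 16.255420684814453
bA 775 z 0.0456 meanXY [ 0.6247 -0.1981  0.0453] circ [ 0.6247 -0.1974  0.045 ] 15.864900588989258
bB 845 z 0.0455 meanXY [ 0.5431 -0.3301  0.0452] circ [ 0.543  -0.3301  0.045 ] 16.55304527282715
jar 332 z 0.066 meanXY [0.677  0.0937 0.0657] circ [0.6769 0.0939 0.065 ] 10.29778003692627
case 619 z 0.0575 meanXY [ 0.4174 -0.0773  0.0577] circ [ 0.4168 -0.0773  0.05  ] 16.800813674926758
((0.4166901111602783, -0.07744593918323517), (0.060544274747371674, 0.059709493070840836), 9.899199485778809)
tin 540 z 0.0445 meanXY [ 0.4064 -0.3615  0.0443] circ [ 0.4065 -0.362   0.044 ] 13.335138320922852
bridge 1058 0.06291154586576864 ((0.5058161616325378, 0.2044903188943863), (0.1346275955438614, 0.10351724922657013), 9.648115158081055)
```

View pics/nest.png

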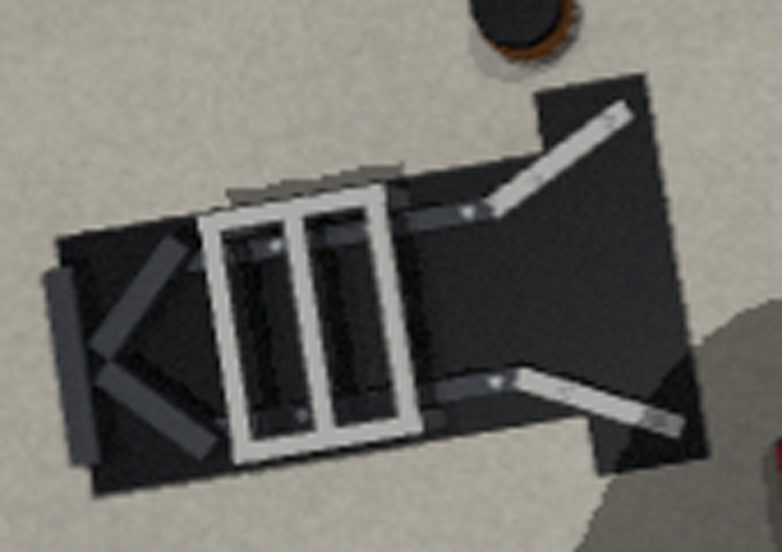

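The picture confirms that lane +x points left and slightly down (world yaw about 99.65°), with the origin near (0.495, 0.269). I'll drag each holder with the jaws set across the lane (tool yaw about -80.4°) and the fingertips about 20 mm up.

```bash

python3 -m inch '[{"yaw":-1},{"yaw":-1},{"yaw":-1},{"yaw":-1},{"yaw":-1}]' 1 >/dev/null
python3 -m inch '[{"yaw":-1},{"yaw":-1},{"yaw":-1},{"yaw":-1},{"yaw":-1}]' >/dev/null
python3 -m inch '[{"yaw":-1},{"yaw":-1},{"yaw":-1},{"yaw":-1},{"yaw":-1}]' >/dev/null
python3 -m inch '[{"yaw":-1},{"yaw":-1},{"yaw":-1},{"yaw":-1},{"yaw":-1}]'
python3 -m inch '[{"x":-0.95,"y":-0.6},{"x":-0.95,"y":-0.6},{"x":-0.95,"y":-0.6},{"x":-0.95,"y":-0.6},{"x":-0.95,"y":-0.6}]'
```

```text
validation failed for argument at $[0]...
validation failed for argument at $[0]...
validation failed for argument at $[0]...
validation failed for argument at $[0]...
validation failed for argument at $[0]...
```

```bash

python3 -m inch '[{"x":0,"y":0,"z":0,"yaw":-1},{"x":0,"y":0,"z":0,"yaw":-1},{"x":0,"y":0,"z":0,"yaw":-1},{"x":0,"y":0,"z":0,"yaw":-1},{"x":0,"y":0,"z":0,"yaw":-1}]' 1
```

```text
time_s: 0.52
tcp_pos: [0.2607, -0.6206, 0.2338]
eef_rot: [179.6, 0.1, -136.5]
contact_force: [0.7, -0.6, -0.9]
gripper_width: 0.0874
```

```bash

python3 -m inch '[{"x":0,"y":0,"z":0,"yaw":-1},{"x":0,"y":0,"z":0,"yaw":-1},{"x":0,"y":0,"z":0,"yaw":-1},{"x":0,"y":0,"z":0,"yaw":-1},{"x":0,"y":0,"z":0,"yaw":-1}]'
python3 -m inch '[{"x":0,"y":0,"z":0,"yaw":-1},{"x":0,"y":0,"z":0,"yaw":-1},{"x":0,"y":0,"z":0,"yaw":-1},{"x":0,"y":0,"z":0,"yaw":-1},{"x":0,"y":0,"z":0,"yaw":-1}]'
python3 -m inch '[{"x":0,"y":0,"z":0,"yaw":-1},{"x":0,"y":0,"z":0,"yaw":-1},{"x":0,"y":0,"z":0,"yaw":-1},{"x":0,"y":0,"z":0,"yaw":-0.5}]'
python3 -m inch '[{"x":-0.95,"y":-0.6,"z":0,"yaw":0},{"x":-0.95,"y":-0.6,"z":0,"yaw":0},{"x":-0.95,"y":-0.6,"z":0,"yaw":0},{"x":-0.95,"y":-0.6,"z":0,"yaw":0},{"x":-0.95,"y":-0.6,"z":0,"yaw":0}]'
```

```text
time_s: 0.93
tcp_pos: [0.2601, -0.6193, 0.2308]
eef_rot: [179.4, 0.4, -115.5]
contact_force: [-0.6, -0.9, -1.3]
gripper_width: 0.0875
time_s: 1.35
tcp_pos: [0.2595, -0.618, 0.2278]
eef_rot: [179.5, 0.8, -94.5]
contact_force: [-0.2, 0.2, -0.7]
gripper_width: 0.0877
time_s: 1.68
tcp_pos: [0.259, -0.6169, 0.2254]
eef_rot: [179.6, 1.2, -79.6]
contact_force: [0.6, -0.2, 0.6]
gripper_width: 0.0875
time_s: 2.1
tcp_pos: [0.3094, -0.4849, 0.2224]
eef_rot: [179.4, 1.5, -79.9]
contact_force: [0.7, 0.1, -0.1]
gripper_width: 0.0875
```

```bash

python3 -m inch '[{"x":-0.95,"y":-0.63,"z":0.26,"yaw":0},{"x":-0.95,"y":-0.63,"z":0.26,"yaw":0},{"x":-0.95,"y":-0.63,"z":0.26,"yaw":0},{"x":-0.95,"y":-0.63,"z":0.26,"yaw":0},{"x":-0.95,"y":-0.63,"z":0.26,"yaw":0}]'
python3 -m inch '[{"x":-0.95,"y":-0.63,"z":0.26,"yaw":0},{"x":-0.95,"y":-0.63,"z":0.26,"yaw":0},{"x":-0.95,"y":-0.63,"z":0.26,"yaw":0},{"x":-0.95,"y":-0.63,"z":0.26,"yaw":0},{"x":-0.95,"y":-0.63,"z":0.26,"yaw":0}]'
cat > look.py <<'E'
import sys
from h import *
s=r.get_state(); i=r.camera_info("wrist"); p,d=r.capture("wrist"); C=cloud("wrist",d,i); z=C[...,2]
print(s["tcp_pos"].round(4),s["eef_rot"].round(2),"cam",i["pose"][:3,3].round(3))
cv2.imwrite(f"pics/{sys.argv[1]}.png",p[...,::-1]); np.savez(f"{sys.argv[1]}.npz",p=p,C=C)
E
python3 look.py w1
```

```text
time_s: 2.52
tcp_pos: [0.3666, -0.3469, 0.1912]
eef_rot: [179.4, 1.5, -80.0]
contact_force: [0.5, -0.4, 0.1]
gripper_width: 0.0877
time_s: 2.93
tcp_pos: [0.4234, -0.2081, 0.159]
eef_rot: [179.4, 1.6, -80.0]
contact_force: [-0.2, 0.4, 0.2]
gripper_width: 0.0871
[ 0.4234 -0.2081  0.159 ] [179.35   1.57 -80.  ] cam [ 0.439 -0.292  0.303]
```

View pics/w1.png

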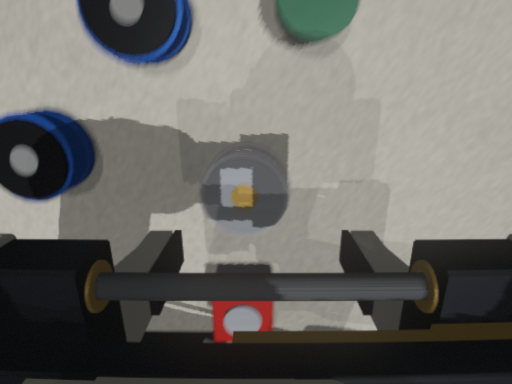

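Wrist view: the silver holder is at (245,192), whole and between the fingers. Both blues (upper left), the tin (top) and the case (bottom) are clear of them.

```bash
cat > ctr.py <<'E'
# ctr.py file u v radius_px tcpx tcpy yaw : top rim centre from depth, and offset in tool units
import sys
from h import *
f=np.load(sys.argv[1]+".npz"); u,v,R=map(int,sys.argv[2:5]); C=f["C"]
m=np.zeros((384,512),np.uint8); cv2.circle(m,(u,v),R,1,-1)
k=(m>0)&(C[...,2]>.037)&(C[...,2]<.052)
P=C[k][:,:2].astype(np.float32); c,rad=cv2.minEnclosingCircle(P); print("n",len(P),"c",np.round(c,4),"rad",round(rad,4),"mean",P.mean(0).round(4),"z",np.median(C[k][:,2]).round(4))
s=r.get_state(); y=np.radians(s["eef_rot"][2]); dlt=np.array(c)-s["tcp_pos"][:2]
print("tool dx,dy mm",1000*dlt@[np.cos(y),np.sin(y)],1000*dlt@[np.sin(y),-np.cos(y)])
E
python3 ctr.py w1 245 192 55
```

```text
n 5993 c [ 0.4333 -0.1979] rad 0.0402 mean [ 0.4334 -0.2008] z 0.0444
tool dx,dy mm -5.56767683917922 -9.899462262145565
```

```bash

python3 -m inch '[{"x":-0.05,"y":-0.25,"z":0.8,"yaw":0},{"x":-0.05,"y":-0.24,"z":0.8,"yaw":0},{"x":0,"y":0,"z":0.8,"yaw":0}]'
python3 ctr.py w1 245 192 55
```

```text
time_s: 3.23
tcp_pos: [0.4397, -0.1958, 0.0998]
eef_rot: [179.8, 1.5, -79.6]
contact_force: [0.5, -0.2, 0.3]
gripper_width: 0.0876
n 5993 c [ 0.4333 -0.1979] rad 0.0402 mean [ 0.4334 -0.2008] z 0.0444
tool dx,dy mm 0.8698245618611926 6.614333947733594
```

```bash

python3 -m inch '[{"x":0.08,"y":0.23,"z":0.1,"yaw":0},{"x":0,"y":0,"z":0,"yaw":0},{"x":0,"y":0,"z":0,"yaw":0}]'
python3 ctr.py w1 245 192 55
```

```text
time_s: 3.48
tcp_pos: [0.4309, -0.1982, 0.0937]
eef_rot: [179.3, 1.6, -79.5]
contact_force: [0.4, 0.1, 0.2]
gripper_width: 0.0878
n 5993 c [ 0.4333 -0.1979] rad 0.0402 mean [ 0.4334 -0.2008] z 0.0444
tool dx,dy mm 0.1458349624204866 -2.452664660388052
```

```bash

python3 -m inch '[{"x":0.04,"y":-0.13,"z":0.2,"yaw":0},{"x":0,"y":0,"z":0.2,"yaw":0},{"x":0,"y":0,"z":0.0,"yaw":0}]'
python3 ctr.py w1 245 192 55
```

```text
time_s: 3.73
tcp_pos: [0.4354, -0.1993, 0.0854]
eef_rot: [179.6, 1.6, -79.6]
contact_force: [-0.2, 0.4, -0.6]
gripper_width: 0.0876
n 5993 c [ 0.4333 -0.1979] rad 0.0402 mean [ 0.4334 -0.2008] z 0.0444
tool dx,dy mm -1.8071856013062981 1.8318855313760034
```

```bash

python3 -m inch '[{"x":-0.03,"y":0.02,"z":0.6,"yaw":0},{"x":0,"y":0,"z":0.6,"yaw":0},{"x":0,"y":0,"z":0.6,"yaw":0},{"x":0,"y":0,"z":0,"yaw":0}]'
```

```text
time_s: 4.07
tcp_pos: [0.4366, -0.1986, 0.0418]
eef_rot: [179.9, 1.4, -79.6]
contact_force: [-0.8, 0.1, -0.3]
gripper_width: 0.0878
```

```bash
python3 ctr.py w1 245 192 55
```

```text
n 5993 c [ 0.4333 -0.1979] rad 0.0402 mean [ 0.4334 -0.2008] z 0.0444
tool dx,dy mm -1.2614916135336132 3.1193438475207715
```

```bash

python3 -m inch '[{"x":0,"y":0.06,"z":0.28,"yaw":0},{"x":0,"y":0,"z":0,"yaw":0}]'
python3 -m inch '[{"x":0,"y":0,"z":-0.02,"yaw":0},{"x":0,"y":0,"z":-0.02,"yaw":0},{"x":0,"y":0,"z":-0.02,"yaw":0},{"x":0,"y":0,"z":-0.02,"yaw":0}]' -1 15
```

```text
time_s: 4.23
tcp_pos: [0.4355, -0.1989, 0.0351]
eef_rot: [180.0, 1.4, -79.6]
contact_force: [-0.1, -0.0, -0.1]
gripper_width: 0.0879
time_s: 4.57
tcp_pos: [0.4363, -0.1992, 0.039]
eef_rot: [-179.9, 1.4, -79.6]
contact_force: [-0.3, 0.2, -1.9]
gripper_width: 0.0791
```

```bash

python3 -m inch '[{"x":-0.18,"y":-0.55,"z":0.06,"yaw":0},{"x":-0.18,"y":-0.55,"z":0.02,"yaw":0},{"x":-0.18,"y":-0.55,"z":0.02,"yaw":0},{"x":-0.18,"y":-0.55,"z":0.02,"yaw":0},{"x":-0.18,"y":-0.55,"z":0,"yaw":0}]'
```

```text
time_s: 4.98
tcp_pos: [0.5031, -0.1626, 0.0376]
eef_rot: [-179.9, 1.4, -79.8]
contact_force: [-0.2, -0.6, -2.5]
gripper_width: 0.0796
```

```bash

python3 -m inch '[{"x":-0.5,"y":-0.8,"z":0,"yaw":0},{"x":-0.5,"y":-0.8,"z":0,"yaw":0},{"x":-0.9,"y":-0.2,"z":0,"yaw":0},{"x":-0.9,"y":-0.2,"z":0,"yaw":0},{"x":-0.9,"y":-0.1,"z":0,"yaw":0}]'
python3 - <<'E'
from h import *
i=r.camera_info("top"); p,d=r.capture("top"); cv2.imwrite("pics/t1.png",cv2.resize(p[100:290,90:410,::-1],None,fx=2.4,fy=2.4)); s=r.get_state()
C=cloud("top",d,i); np.savez("t1.npz",p=p,C=C)
E
```

```text
time_s: 5.4
tcp_pos: [0.549, -0.0562, 0.0388]
eef_rot: [-179.8, 1.3, -79.8]
contact_force: [0.5, -0.2, -1.8]
gripper_width: 0.0798
```

View pics/t1.png

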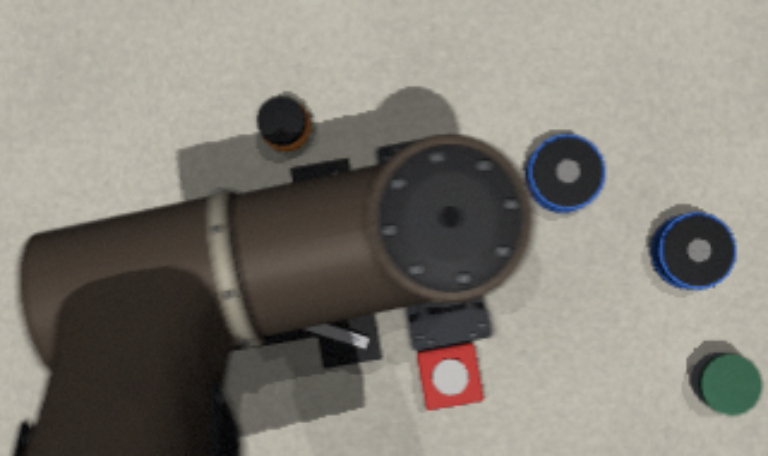

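The picture shows the arm over the mouth, with the case, jar, tin and both blues still where they stood. Going on into the throat.

```bash
cat > n.py <<'E'
from h import *
s=r.get_state(); d=s["tcp_pos"][:2]-[.4949,.2686]; a=np.radians(99.65)
print("nest xy mm",(1000*d@[np.cos(a),np.sin(a)]).round(1),(1000*d@[-np.sin(a),np.cos(a)]).round(1),"yawerr",(s["eef_rot"][2]+80.35).round(2),"F",s["contact_force"].round(1),"z",s["tcp_pos"][2].round(4))
E
python3 -m inch '[{"x":-0.9,"y":0,"z":0.03,"yaw":0.13},{"x":-0.9,"y":0,"z":0.03,"yaw":0},{"x":-0.9,"y":0,"z":0.03,"yaw":0},{"x":-0.9,"y":0,"z":0.03,"yaw":0}]'; python3 n.py
```

```text
time_s: 5.78
tcp_pos: [0.5369, 0.0421, 0.0372]
eef_rot: [-179.8, 1.3, -80.2]
contact_force: [1.2, -0.9, -0.4]
gripper_width: 0.0795
nest xy mm -230.4 -3.4 yawerr 0.18 F [ 1.2 -0.9 -0.4] z 0.0372
```

```bash

python3 -m inch '[{"x":-0.8,"y":0.1,"z":0,"yaw":0.04},{"x":-0.8,"y":0.02,"z":0,"yaw":0},{"x":-0.8,"y":0,"z":0,"yaw":0},{"x":-0.6,"y":0,"z":0,"yaw":0}]'; python3 n.py
```

```text
time_s: 6.12
tcp_pos: [0.5213, 0.123, 0.0384]
eef_rot: [-180.0, 1.2, -80.1]
contact_force: [-0.9, -2.1, -1.9]
gripper_width: 0.0796
nest xy mm -147.9 -1.7 yawerr 0.23 F [-0.9 -2.1 -1.9] z 0.0384
```

```bash

python3 -m inch '[{"x":0,"y":0,"z":0.08,"yaw":0},{"x":0,"y":0,"z":0,"yaw":0},{"x":0,"y":0,"z":0,"yaw":0},{"x":0,"y":0,"z":0,"yaw":0},{"x":0,"y":0,"z":0,"yaw":0}]' 1; python3 n.py
python3 -m inch '[{"x":0,"y":0,"z":-1,"yaw":0},{"x":0,"y":0,"z":-1,"yaw":0},{"x":0,"y":0,"z":-1,"yaw":0},{"x":0,"y":0,"z":-1,"yaw":0},{"x":0,"y":0,"z":0,"yaw":0}]'; python3 n.py
```

```text
time_s: 6.53
tcp_pos: [0.5236, 0.1288, 0.0366]
eef_rot: [-179.9, 1.2, -79.8]
contact_force: [0.0, -1.0, 0.1]
gripper_width: 0.0874
nest xy mm -142.6 -4.9 yawerr 0.59 F [ 0.  -1.   0.1] z 0.0366
time_s: 6.95
tcp_pos: [0.5246, 0.1233, 0.1393]
eef_rot: [179.9, 1.1, -80.0]
contact_force: [0.9, 0.2, 0.2]
gripper_width: 0.0877
nest xy mm -148.2 -4.9 yawerr 0.32 F [0.9 0.2 0.2] z 0.1393
```

```bash

python3 -m inch '[{"x":0.95,"y":-0.12,"z":-0.02,"yaw":0},{"x":0.95,"y":-0.12,"z":-0.02,"yaw":0},{"x":0.95,"y":-0.12,"z":-0.02,"yaw":0},{"x":0.95,"y":-0.12,"z":-0.02,"yaw":0},{"x":0.95,"y":-0.12,"z":-0.02,"yaw":0}]'
python3 -m inch '[{"x":0.95,"y":-0.12,"z":-0.02,"yaw":0},{"x":0.95,"y":-0.12,"z":-0.02,"yaw":0},{"x":0.95,"y":-0.12,"z":-0.02,"yaw":0},{"x":0.95,"y":-0.12,"z":-0.02,"yaw":0},{"x":0.95,"y":-0.12,"z":-0.02,"yaw":0}]'
python3 -m inch '[{"x":0.95,"y":-0.12,"z":-0.02,"yaw":0},{"x":0.95,"y":-0.12,"z":-0.02,"yaw":0},{"x":0.95,"y":-0.12,"z":-0.02,"yaw":0},{"x":0.3,"y":0,"z":-0.02,"yaw":0},{"x":0,"y":0,"z":0,"yaw":0}]'
python3 look.py w2; python3 ctr.py w2 245 200 70
```

```text
time_s: 7.37
tcp_pos: [0.5636, 0.0065, 0.1439]
eef_rot: [-179.5, 1.2, -79.9]
contact_force: [0.5, 0.2, 1.5]
gripper_width: 0.0875
time_s: 7.78
tcp_pos: [0.6007, -0.1173, 0.1445]
eef_rot: [-179.3, 1.2, -80.2]
contact_force: [-0.6, 0.5, -0.5]
gripper_width: 0.0879
time_s: 8.2
tcp_pos: [0.6239, -0.2057, 0.1439]
eef_rot: [-179.3, 1.2, -80.7]
contact_force: [0.9, 0.3, 0.3]
gripper_width: 0.0879
[ 0.6239 -0.2057  0.1439] [-179.27    1.2   -80.68] cam [ 0.635 -0.289  0.289]
n 6651 c [ 0.6238 -0.1991] rad 0.0401 mean [ 0.6242 -0.202 ] z 0.0444
tool dx,dy mm -5.8382449038612725 -1.1379751512957077
```

```bash

python3 -m inch '[{"x":-0.17,"y":0,"z":0.75,"yaw":0},{"x":0,"y":0,"z":0.75,"yaw":0},{"x":0,"y":0,"z":0.7,"yaw":0},{"x":0,"y":0,"z":0.6,"yaw":0},{"x":0,"y":0,"z":0,"yaw":0}]'
python3 ctr.py w2 245 200 70
```

```text
time_s: 8.67
tcp_pos: [0.6235, -0.1964, 0.0735]
eef_rot: [-179.0, 1.2, -80.7]
contact_force: [-0.6, 0.0, -0.7]
gripper_width: 0.0875
n 6651 c [ 0.6238 -0.1991] rad 0.0401 mean [ 0.6242 -0.202 ] z 0.0444
tool dx,dy mm 2.7008592727766927 0.12386316096039718
```

```bash

python3 -m inch '[{"x":0.11,"y":0,"z":0.5,"yaw":0},{"x":0,"y":0,"z":0.5,"yaw":0},{"x":0,"y":0,"z":0.45,"yaw":0},{"x":0,"y":0,"z":0.1,"yaw":0},{"x":0,"y":0,"z":0,"yaw":0}]'
python3 ctr.py w2 245 200 70; python3 n.py
```

```text
time_s: 9.08
tcp_pos: [0.6253, -0.196, 0.0337]
eef_rot: [-178.9, 1.2, -80.5]
contact_force: [0.1, 0.5, 0.7]
gripper_width: 0.0877
n 6651 c [ 0.6238 -0.1991] rad 0.0401 mean [ 0.6242 -0.202 ] z 0.0444
tool dx,dy mm 2.810194387672115 1.9719460517686307
nest xy mm -479.8 -50.7 yawerr -0.2 F [0.1 0.5 0.7] z 0.0337
```

```bash

python3 -m inch '[{"x":0.08,"y":0.03,"z":0.05,"yaw":0},{"x":0,"y":0,"z":0.03,"yaw":0},{"x":0,"y":0,"z":0,"yaw":0},{"x":0,"y":0,"z":0,"yaw":0},{"x":0,"y":0,"z":0,"yaw":0}]' -1 15; python3 n.py
```

```text
time_s: 9.5
tcp_pos: [0.6248, -0.1983, 0.032]
eef_rot: [-178.9, 1.2, -80.6]
contact_force: [0.4, 0.2, -3.1]
gripper_width: 0.0795
nest xy mm -482.0 -49.8 yawerr -0.23 F [ 0.4  0.2 -3.1] z 0.032
```

```bash

python3 -m inch '[{"x":-0.95,"y":0.4,"z":0,"yaw":0},{"x":-0.95,"y":0.4,"z":0,"yaw":0},{"x":-0.95,"y":0.4,"z":0,"yaw":0},{"x":-0.95,"y":0.4,"z":0,"yaw":0},{"x":-0.95,"y":0.3,"z":0,"yaw":-0.05}]'; python3 n.py
```

```text
time_s: 9.92
tcp_pos: [0.5583, -0.09, 0.0326]
eef_rot: [-178.8, 1.1, -80.8]
contact_force: [0.3, 0.0, -2.9]
gripper_width: 0.0795
nest xy mm -364.1 -2.3 yawerr -0.43 F [ 0.3  0.  -2.9] z 0.0326
```

```bash

python3 -m inch '[{"x":-0.9,"y":0,"z":0.0,"yaw":-0.1},{"x":-0.9,"y":0,"z":0.0,"yaw":0},{"x":-0.9,"y":0,"z":0,"yaw":0},{"x":-0.9,"y":0,"z":0,"yaw":0},{"x":-0.7,"y":0,"z":0,"yaw":0}]'; python3 n.py
```

```text
time_s: 10.33
tcp_pos: [0.536, 0.021, 0.0354]
eef_rot: [-178.8, 1.2, -80.4]
contact_force: [1.1, -0.8, -4.5]
gripper_width: 0.0796
nest xy mm -251.0 1.0 yawerr -0.09 F [ 1.1 -0.8 -4.5] z 0.0354
```

```bash

python3 -m inch '[{"x":-0.3,"y":0,"z":0.15,"yaw":0},{"x":-0.6,"y":0,"z":0.05,"yaw":0},{"x":-0.6,"y":0,"z":0.05,"yaw":0},{"x":-0.6,"y":0,"z":0.02,"yaw":0},{"x":-0.6,"y":0,"z":0.02,"yaw":0}]'; python3 n.py
```

```text
time_s: 10.75
tcp_pos: [0.5251, 0.0883, 0.0319]
eef_rot: [-178.7, 0.9, -80.2]
contact_force: [-1.0, -6.1, 1.2]
gripper_width: 0.0796
nest xy mm -182.8 0.4 yawerr 0.16 F [-1.  -6.1  1.2] z 0.0319
```

```bash

python3 -m inch '[{"x":-0.5,"y":0,"z":0,"yaw":0},{"x":-0.5,"y":0,"z":0,"yaw":0},{"x":-0.2,"y":0,"z":0,"yaw":0},{"x":0,"y":0,"z":0,"yaw":0}]'; python3 n.py
python3 -m inch '[{"x":0,"y":0,"z":0,"yaw":0},{"x":0,"y":0,"z":0,"yaw":0},{"x":0,"y":0,"z":0,"yaw":0},{"x":0,"y":0,"z":0,"yaw":0}]' 1; python3 n.py
python3 -m inch '[{"x":0,"y":0,"z":-1,"yaw":0},{"x":0,"y":0,"z":-1,"yaw":0},{"x":0,"y":0,"z":-1,"yaw":0},{"x":0,"y":0,"z":-1,"yaw":0},{"x":0,"y":0,"z":0,"yaw":0}]'; python3 n.py
```

```text
time_s: 11.08
tcp_pos: [0.5189, 0.1185, 0.032]
eef_rot: [-178.8, 0.8, -80.2]
contact_force: [-0.7, 0.7, -3.6]
gripper_width: 0.0794
nest xy mm -152.0 1.5 yawerr 0.2 F [-0.7  0.7 -3.6] z 0.032
time_s: 11.42
tcp_pos: [0.5205, 0.1177, 0.0329]
eef_rot: [-178.7, 0.9, -80.2]
contact_force: [0.3, 0.9, 0.1]
gripper_width: 0.0876
nest xy mm -153.1 0.1 yawerr 0.2 F [0.3 0.9 0.1] z 0.0329
time_s: 11.83
tcp_pos: [0.5186, 0.113, 0.136]
eef_rot: [-178.9, 0.8, -80.3]
contact_force: [0.5, -0.4, 0.2]
gripper_width: 0.0878
nest xy mm -157.4 2.7 yawerr 0.04 F [ 0.5 -0.4  0.2] z 0.136
```

```bash

python3 -m inch '[{"x":0.96,"y":0.11,"z":-0.02,"yaw":0},{"x":0.96,"y":0.11,"z":-0.02,"yaw":0},{"x":0.96,"y":0.11,"z":-0.02,"yaw":0},{"x":0.96,"y":0.11,"z":-0.02,"yaw":0},{"x":0.96,"y":0.11,"z":-0.02,"yaw":0}]' >/dev/null
python3 -m inch '[{"x":0.96,"y":0.11,"z":-0.02,"yaw":0},{"x":0.96,"y":0.11,"z":-0.02,"yaw":0},{"x":0.96,"y":0.11,"z":-0.02,"yaw":0},{"x":0.96,"y":0.11,"z":-0.02,"yaw":0},{"x":0.96,"y":0.11,"z":-0.02,"yaw":0}]'
python3 -m inch '[{"x":0.96,"y":0.11,"z":-0.02,"yaw":0},{"x":0.96,"y":0.11,"z":-0.02,"yaw":0},{"x":0.96,"y":0.11,"z":-0.02,"yaw":0},{"x":0.96,"y":0.11,"z":-0.02,"yaw":0},{"x":0.96,"y":0.11,"z":-0.02,"yaw":0}]'
```

```text
time_s: 12.67
tcp_pos: [0.5358, -0.137, 0.142]
eef_rot: [-178.0, 0.9, -80.1]
contact_force: [0.7, 1.0, -0.5]
gripper_width: 0.088
time_s: 13.08
tcp_pos: [0.5422, -0.2661, 0.1426]
eef_rot: [-177.8, 0.9, -80.2]
contact_force: [0.7, 0.3, 1.1]
gripper_width: 0.0878
```

```bash

python3 -m inch '[{"x":0.9,"y":0.3,"z":0,"yaw":0},{"x":0.9,"y":0.1,"z":0,"yaw":0},{"x":0.4,"y":0,"z":0,"yaw":0},{"x":0,"y":0,"z":0,"yaw":0},{"x":0,"y":0,"z":0,"yaw":0}]'
python3 look.py w3; python3 ctr.py w3 245 200 70
```

```text
time_s: 13.5
tcp_pos: [0.5402, -0.3313, 0.1404]
eef_rot: [-177.8, 0.8, -80.6]
contact_force: [-0.1, -0.2, -0.4]
gripper_width: 0.0877
[ 0.5402 -0.3313  0.1404] [-177.8     0.83  -80.63] cam [ 0.548 -0.415  0.286]
n 6974 c [ 0.5415 -0.3313] rad 0.0404 mean [ 0.5419 -0.3347] z 0.0444
tool dx,dy mm 0.5644198194025136 -1.2315940116687125
```

```bash

python3 -m inch '[{"x":0.06,"y":0.08,"z":0.75,"yaw":0},{"x":0,"y":0,"z":0.75,"yaw":0},{"x":0,"y":0,"z":0.7,"yaw":0},{"x":0,"y":0,"z":0.5,"yaw":0},{"x":0,"y":0,"z":0,"yaw":0}]'
python3 ctr.py w3 245 200 70
```

```text
time_s: 13.97
tcp_pos: [0.5428, -0.3271, 0.0732]
eef_rot: [-177.5, 0.7, -80.4]
contact_force: [-0.7, -0.1, -0.1]
gripper_width: 0.0875
n 6974 c [ 0.5415 -0.3313] rad 0.0404 mean [ 0.5419 -0.3347] z 0.0444
tool dx,dy mm 3.9266956329177525 1.9423960125281998
```

```bash

python3 -m inch '[{"x":0.16,"y":0.1,"z":0.5,"yaw":0},{"x":0,"y":0,"z":0.5,"yaw":0},{"x":0,"y":0,"z":0.4,"yaw":0},{"x":0,"y":0,"z":0.1,"yaw":0},{"x":0,"y":0,"z":0,"yaw":0}]'
python3 ctr.py w3 245 200 70; python3 n.py
```

```text
time_s: 14.38
tcp_pos: [0.5445, -0.3274, 0.0362]
eef_rot: [-177.4, 0.7, -80.1]
contact_force: [0.1, 0.6, 1.0]
gripper_width: 0.0877
n 6974 c [ 0.5415 -0.3313] rad 0.0404 mean [ 0.5419 -0.3347] z 0.0444
tool dx,dy mm 3.3144575259562394 3.646907158108331
nest xy mm -595.9 51.0 yawerr 0.26 F [0.1 0.6 1. ] z 0.0362
```

```bash

python3 -m inch '[{"x":0.13,"y":0.1,"z":0.1,"yaw":0},{"x":0,"y":0,"z":0.05,"yaw":0},{"x":0,"y":0,"z":0,"yaw":0},{"x":0,"y":0,"z":0,"yaw":0},{"x":0,"y":0,"z":0,"yaw":0}]' -1 15; python3 n.py
```

```text
time_s: 14.8
tcp_pos: [0.5428, -0.3312, 0.0331]
eef_rot: [-177.4, 0.6, -80.1]
contact_force: [-0.5, 0.0, -3.1]
gripper_width: 0.0794
nest xy mm -599.3 53.3 yawerr 0.27 F [-0.5  0.  -3.1] z 0.0331
```

```bash

python3 -m inch '[{"x":-0.95,"y":-0.35,"z":0,"yaw":0},{"x":-0.95,"y":-0.35,"z":0,"yaw":0},{"x":-0.95,"y":-0.35,"z":0,"yaw":0},{"x":-0.95,"y":-0.35,"z":0,"yaw":0},{"x":-0.95,"y":-0.3,"z":0,"yaw":0.05}]'; python3 n.py
```

```text
time_s: 15.22
tcp_pos: [0.5641, -0.2078, 0.0362]
eef_rot: [-177.3, 0.6, -80.8]
contact_force: [1.0, 0.7, -2.8]
gripper_width: 0.0793
nest xy mm -481.3 11.6 yawerr -0.43 F [ 1.   0.7 -2.8] z 0.0362
```

```bash

python3 -m inch '[{"x":-0.95,"y":-0.1,"z":0.06,"yaw":-0.1},{"x":-0.95,"y":-0.1,"z":0.06,"yaw":0},{"x":-0.95,"y":-0.05,"z":0.06,"yaw":0},{"x":-0.95,"y":-0.05,"z":0.05,"yaw":0},{"x":-0.95,"y":0,"z":0.05,"yaw":0}]'; python3 n.py
```

```text
time_s: 15.63
tcp_pos: [0.5555, -0.0841, 0.0332]
eef_rot: [-177.0, 0.5, -80.3]
contact_force: [1.0, -4.2, 5.1]
gripper_width: 0.0792
nest xy mm -357.9 -0.7 yawerr 0.06 F [ 1.  -4.2  5.1] z 0.0332
```

```bash

python3 -m inch '[{"x":-0.9,"y":0,"z":0.0,"yaw":0},{"x":-0.9,"y":0,"z":0.02,"yaw":0},{"x":-0.9,"y":0,"z":0.02,"yaw":0},{"x":-0.9,"y":0,"z":0.02,"yaw":0},{"x":-0.6,"y":0,"z":0.02,"yaw":0}]'; python3 n.py
```

```text
time_s: 16.05
tcp_pos: [0.5381, 0.0258, 0.0339]
eef_rot: [-176.7, 0.5, -80.2]
contact_force: [0.9, -0.8, -3.0]
gripper_width: 0.0792
nest xy mm -246.6 -1.9 yawerr 0.1 F [ 0.9 -0.8 -3. ] z 0.0339
```

```bash

python3 -m inch '[{"x":-0.4,"y":0.05,"z":0.05,"yaw":0},{"x":-0.5,"y":0,"z":0.03,"yaw":0},{"x":-0.5,"y":0,"z":0.02,"yaw":0},{"x":-0.4,"y":0,"z":0.02,"yaw":0},{"x":-0.3,"y":0,"z":0.02,"yaw":0}]'; python3 n.py
```

```text
time_s: 16.47
tcp_pos: [0.5286, 0.0799, 0.0335]
eef_rot: [-176.6, 0.3, -80.0]
contact_force: [2.0, -7.3, 2.4]
gripper_width: 0.0792
nest xy mm -191.7 -1.5 yawerr 0.35 F [ 2.  -7.3  2.4] z 0.0335
```

```bash

python3 -m inch '[{"x":-0.3,"y":0.03,"z":0.02,"yaw":0},{"x":-0.3,"y":0,"z":0.02,"yaw":0},{"x":-0.25,"y":0,"z":0.02,"yaw":0}]'; python3 n.py
python3 -m inch '[{"x":-0.2,"y":0,"z":0.0,"yaw":0}]'; python3 n.py
```

```text
time_s: 16.72
tcp_pos: [0.5261, 0.1009, 0.0337]
eef_rot: [-176.4, 0.2, -80.0]
contact_force: [2.7, -18.5, 10.9]
gripper_width: 0.0793
nest xy mm -170.6 -2.6 yawerr 0.38 F [  2.7 -18.5  10.9] z 0.0337
time_s: 16.8
tcp_pos: [0.5249, 0.1045, 0.034]
eef_rot: [-176.5, 0.1, -80.0]
contact_force: [4.3, -15.9, 3.2]
gripper_width: 0.0791
nest xy mm -166.8 -2.0 yawerr 0.34 F [  4.3 -15.9   3.2] z 0.034
```

```bash

for k in 1; do python3 -m inch '[{"x":-0.2,"y":0,"z":0.0,"yaw":0},{"x":-0.15,"y":0,"z":0.0,"yaw":0}]'; python3 n.py; done
python3 -m inch '[{"x":-0.15,"y":0,"z":0.0,"yaw":0},{"x":-0.1,"y":0,"z":0.0,"yaw":0}]'; python3 n.py
```

```text
time_s: 16.97
tcp_pos: [0.5232, 0.1108, 0.0344]
eef_rot: [-176.5, -0.0, -80.1]
contact_force: [6.1, -8.2, -0.3]
gripper_width: 0.0793
nest xy mm -160.3 -1.5 yawerr 0.22 F [ 6.1 -8.2 -0.3] z 0.0344
time_s: 17.13
tcp_pos: [0.5225, 0.1146, 0.0349]
eef_rot: [-176.6, -0.2, -80.2]
contact_force: [10.7, -19.7, -0.2]
gripper_width: 0.0792
nest xy mm -156.5 -1.4 yawerr 0.12 F [ 10.7 -19.7  -0.2] z 0.0349
```

```bash
python3 - <<'E'
from h import *
p,d=r.capture("side"); i=r.camera_info("side"); C=cloud("side",d,i); np.savez("s2.npz",p=p,C=C)
cv2.imwrite("pics/s2.png",cv2.resize(p[160:365,150:350,::-1],None,fx=2.9,fy=2.9))
E
```

```text
(no output)
```

View pics/s2.png

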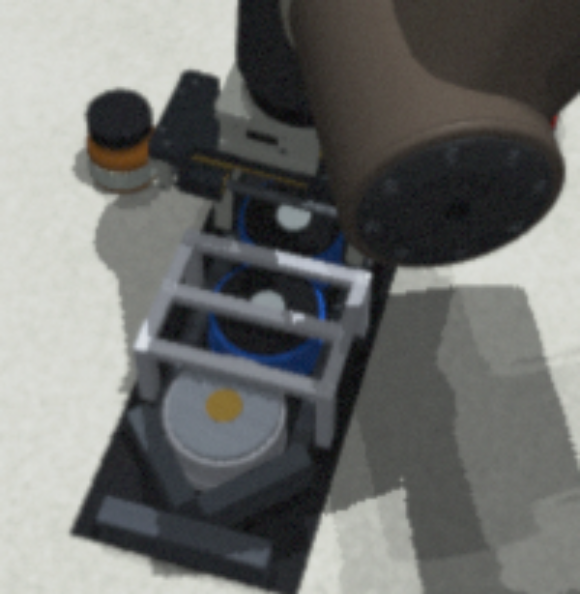

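Side view: silver disc at (225,415) resting at both V faces, blues in line behind it at (265,310) and (292,215). One more firm nudge, then I'll release.

```bash

python3 -m inch '[{"x":-0.15,"y":0,"z":0.0,"yaw":0},{"x":-0.15,"y":0,"z":0.0,"yaw":0}]'; python3 n.py
```

```text
time_s: 17.35
tcp_pos: [0.5221, 0.1165, 0.0355]
eef_rot: [-176.7, -0.6, -80.3]
contact_force: [12.5, -23.9, 0.4]
gripper_width: 0.0792
nest xy mm -154.5 -1.3 yawerr 0.02 F [ 12.5 -23.9   0.4] z 0.0355
```

```bash

python3 -m inch '[{"x":0.05,"y":0,"z":0,"yaw":0},{"x":0,"y":0,"z":0,"yaw":0},{"x":0,"y":0,"z":0,"yaw":0},{"x":0,"y":0,"z":0,"yaw":0}]' 1; python3 n.py
python3 -m inch '[{"x":0,"y":0,"z":-1,"yaw":0},{"x":0,"y":0,"z":-1,"yaw":0},{"x":0,"y":0,"z":-1,"yaw":0},{"x":0,"y":0,"z":-1,"yaw":0}]'
python3 -m inch '[{"x":1,"y":0,"z":-0.3,"yaw":0},{"x":1,"y":0,"z":-0.3,"yaw":0},{"x":1,"y":0,"z":-0.3,"yaw":0},{"x":1,"y":0,"z":0,"yaw":0},{"x":1,"y":0,"z":0,"yaw":0}]' >/dev/null
python3 -m inch '[{"x":1,"y":0,"z":0,"yaw":0},{"x":1,"y":0,"z":0,"yaw":0},{"x":1,"y":0,"z":0,"yaw":0},{"x":1,"y":0,"z":0,"yaw":0},{"x":1,"y":0,"z":0,"yaw":0}]'
python3 - <<'E'
from h import *
p,d=r.capture("top"); i=r.camera_info("top"); C=cloud("top",d,i); np.savez("t3.npz",p=p,C=C)
p,d=r.capture("side"); i=r.camera_info("side"); np.savez("s3.npz",p=p,C=cloud("side",d,i))
o=np.array([.4949,.2686]); a=np.radians(99.65); ex=np.array([np.cos(a),np.sin(a)]); ey=np.array([-ex[1],ex[0]])
for n in("t3","s3"):
    C=np.load(n+".npz")["C"]; X=(C[...,:2]-o)@ex; Y=(C[...,:2]-o)@ey; Z=C[...,2]
    for x0 in (0,-.08,-.16):
        k=(np.abs(X-x0)<.039)&(np.abs(Y)<.046)&(Z>.040)&(Z<.050)
        print(n,x0,k.sum(),"x",np.percentile(X[k],[1,50,99]).round(4),"y",np.percentile(Y[k],[1,99]).round(4))
    k=(X>.0)&(X<.09)&(np.abs(Y)<.07)&(Z>.026)&(Z<.034); print(" V",k.sum(),"xmin/max",X[k].min(),X[k].max(),"y",Y[k].min(),Y[k].max())
f=np.load("t3.npz")["p"]; cv2.imwrite("pics/t3.png",cv2.resize(f[150:270,95:265,::-1],None,fx=4.6,fy=4.6,interpolation=cv2.INTER_CUBIC))
E
```

```text
time_s: 17.68
tcp_pos: [0.5237, 0.1149, 0.0364]
eef_rot: [-176.6, -0.5, -80.5]
contact_force: [0.2, 1.2, -0.2]
gripper_width: 0.0873
nest xy mm -156.4 -2.6 yawerr -0.12 F [ 0.2  1.2 -0.2] z 0.0364
time_s: 18.02
tcp_pos: [0.5143, 0.1148, 0.134]
eef_rot: [-177.2, -0.7, -80.4]
contact_force: [0.5, 0.8, -0.1]
gripper_width: 0.0875
time_s: 18.85
tcp_pos: [0.5632, -0.1295, 0.1705]
eef_rot: [-175.8, -0.2, -79.5]
contact_force: [0.3, 0.5, -0.1]
gripper_width: 0.0874Traceback (most recent call last):
  File "<stdin>", line 9, in <module>
    return _quantile_unchecked(
        a, q, axis, out, overwrite_input, method, keepdims, weights)
    return _ureduce(a,
                    func=_quantile_ureduce_func,
    ...<5 lines>...
                    overwrite_input=overwrite_input,
                    method=method)
    r = func(a, **kwargs)
    result = _quantile(arr,
                       quantiles=q,
    ...<2 lines>...
                       out=out,
                       weights=wgt)
    slices_having_nans = np.isnan(arr[-1, ...])
                                  ~~~^^^^^^^^^
IndexError: index -1 is out of bounds for axis 0 with size 0
```

The arm still blocks the top camera, so I'll move it further back.

```bash

python3 -m inch '[{"x":1,"y":0.3,"z":-0.1,"yaw":0},{"x":1,"y":0.3,"z":-0.1,"yaw":0},{"x":1,"y":0.3,"z":-0.1,"yaw":0},{"x":1,"y":0.4,"z":-0.1,"yaw":0},{"x":1,"y":0.4,"z":-0.1,"yaw":0}]' >/dev/null
python3 -m inch '[{"x":1,"y":0.4,"z":-0.1,"yaw":0},{"x":1,"y":0.4,"z":-0.1,"yaw":0},{"x":1,"y":0.4,"z":-0.1,"yaw":0},{"x":1,"y":0.4,"z":-0.1,"yaw":0},{"x":1,"y":0.4,"z":-0.1,"yaw":0}]'
cat > fin.py <<'E'
from h import *
o=np.array([.4949,.2686]); a=np.radians(99.65); ex=np.array([np.cos(a),np.sin(a)]); ey=np.array([-ex[1],ex[0]])
for n in("top","side"):
    i=r.camera_info(n); p,d=r.capture(n); C=cloud(n,d,i); X=(C[...,:2]-o)@ex; Y=(C[...,:2]-o)@ey; Z=C[...,2]
    cv2.imwrite(f"pics/{n}9.png",cv2.resize(p[150:270,95:265,::-1] if n=="top" else p[160:365,150:350,::-1],None,fx=4.6 if n=="top" else 2.9,fy=4.6 if n=="top" else 2.9,interpolation=cv2.INTER_CUBIC))
    k0=(np.abs(Y)<.045)&(Z>.039)&(Z<.050)
    for x0 in (0,-.08,-.16):
        k=k0&(np.abs(X-x0)<.042)
        if k.sum()>30: print(n,x0,k.sum(),"x",np.percentile(X[k],[1,50,99]).round(4),"y",np.percentile(Y[k],[1,99]).round(4))
    b=(X>-.14)&(X<.01)&(np.abs(Y)<.09)&(Z>.056)&(Z<.07)
    if b.sum()>30: q=cv2.minAreaRect(np.c_[X[b],Y[b]].astype(np.float32)); print(n,"bridge",q)
    k=(X>0.01)&(X<.1)&(np.abs(Y)<.08)&(Z>.024)&(Z<.036)
    if k.sum()>30: print(n,"V",k.sum(),"x",X[k].min().round(4),X[k].max().round(4),"y",np.percentile(Y[k],[1,99]).round(4))
E
python3 fin.py
```

```text
time_s: 19.78
tcp_pos: [0.519, -0.3935, 0.1897]
eef_rot: [-175.6, -0.0, -79.1]
contact_force: [0.3, 0.1, 0.0]
gripper_width: 0.0876
top 0 640 x [-0.039   0.0048  0.0366] y [-0.0374  0.0371]
top -0.08 547 x [-0.1187 -0.0819 -0.0392] y [-0.0359  0.0399]
top -0.16 797 x [-0.199  -0.1622 -0.1202] y [-0.0389  0.0355]
top bridge ((-0.06447026133537292, 7.674098014831543e-07), (0.13449881970882416, 0.10333152860403061), 89.99221801757812)
top V 646 x 0.0102 0.0895 y [-0.0573  0.0581]
side 0 1103 x [-0.039   0.0074  0.0384] y [-0.0372  0.0366]
side -0.08 775 x [-0.1103 -0.0825 -0.0406] y [-0.0337  0.0372]
side -0.16 830 x [-0.1946 -0.1585 -0.129 ] y [-0.039   0.0343]
side bridge ((-0.06484736502170563, -0.0008211061358451843), (0.13452160358428955, 0.105476975440979), 89.87631225585938)
side V 1389 x 0.0101 0.0907 y [-0.0567  0.0569]
```

View pics/top9.png

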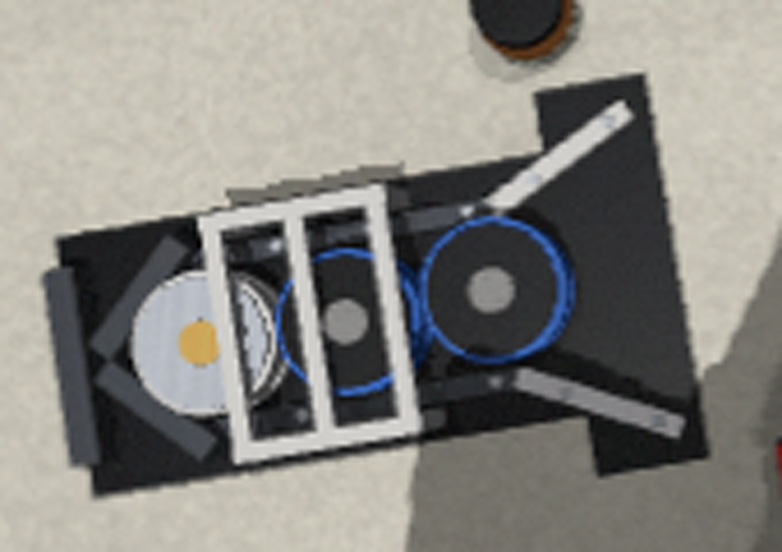

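Top view: silver spot at (200,342) seated in the V, blues at (347,322) and (490,290), all in contact and in line. I'll check the bystanders and hand in.

```bash
python3 - <<'E'
from h import *
i=r.camera_info("top"); p,d=r.capture("top"); C=cloud("top",d,i); z=C[...,2]
for n,(u,v),h,R in [("jar",(208,151),.065,20),("case",(278,256),.05,22),("tin",(394,260),.044,22)]:
    m=np.zeros(z.shape,np.uint8); cv2.circle(m,(u,v),R,1,-1); k=(m>0)&(z>h*.8)&(z<h+.02); print(n,k.sum(),C[k].mean(0).round(4))
s=r.get_state(); print(s["time_s"],s["contact_force"].round(1)); print(r.close_job())
E
```

```text
jar 333 [0.6769 0.0938 0.0656]
case 617 [ 0.4174 -0.0773  0.0578]
tin 0 [nan nan nan]
19.9333 [ 0.3  0.4 -0.4]
the job is handed in; nothing more can be done
None<stdin>:4: RuntimeWarning: Mean of empty slice.
  ret = um.true_divide(
```

I gripped each holder lightly, dragged it over the bench into the guides (silver first, then the two blues), and pushed the row against the V. I then released, moved the arm clear and handed the job in at about 19.9 s.

**Row position:** In the last top and side camera checks, the silver holder's front edge put its centre at about x = 0 to -2 mm. The rear blue was at about x = -160 mm, y = -2 mm. The middle blue was at about y = +2 mm and partly hidden by the bridge. In the picture it sits in contact with both neighbours, at about x = -80 mm. All of this is within tolerance to the roughly 2 mm the cameras allow.

**Bystanders:** The jar and case measured within 0.2 mm of where they started. The final check of the tin failed, because the arm was hiding it from the top camera. The planned finger path stayed clear of it and no unexpected force showed, but its final position was not measured.

**Flatness on the bench:** While gripped, the holders probably rode up by a few millimetres at times. I judged this from the gripper height, which varied by up to about 4 mm. That is below the 15 mm limit, but I did not measure the lift directly. The tool also tilted gradually, up to about 4°, mostly between grips. While a holder was gripped it changed by no more than about 1.3°.

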